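# Start the bench fume extractor and hold its boost bar

## Robot

A 7-joint arm with a two-finger parallel gripper is mounted at the origin on the work surface. World frame = base frame: x ahead of the robot, y to its left, z up, the work surface at z = 0. Lengths are in mm, angles in rad, forces in N, time in s.
With the tool pointing down it reaches from about 400 to 875 mm from the base axis. Payload 4.4 kg.
Tool frame: the origin (TCP) lies midway between the tips of the shut fingers; the grasp point (between the pads) lies 19 mm behind it (ctrl.pinch_z is the distance from the TCP to the grasp point, in mm); z points along the fingers, y is the line along which they close (so a half turn about z gives the same grasp; the last joint's range is limited). The gripper opens to 85 mm and grips with 20 to 120 N. Pads are 22 mm wide; open, the fingers measure 114 mm over their backs; the gripper's body (76 mm by 85 mm) begins 54 mm behind the grasp point. The pads swing forward as they close: fully open they stand 13 mm farther back than shut.
Start: joints at [1.043, 0.628, 0.038, 1.517, -0.027, 0.996, -0.02], TCP at [289.642, -581.915, 231.313] pointing down, gripper open.
Joint ranges: [-3.06, 3.06], [-0.37, 2.12], [-1.25, 1.32], [0.18, 2.47], [-1.1, 4.24], [0.23, 1.98], [-2.94, 2.94]. Speed limits (rad/s): [2.57, 2.57, 3.14, 3.14, 3.14, 3.14, 3.14].

## Interface

Orientations are given as [roll, pitch, yaw] about the fixed x, y, z axes, in that order (R = Rz(yaw) Ry(pitch) Rx(roll)).
In Python, from cell import read_state, cams, order, ctrl gives the robot as it stands.
- The arm moves only by the tool move_arm, never from a script. Its argument "targets" is text: rows parted by semicolons, each of 7 numbers parted by spaces: the gripper's target within -1 to 1 (fully open at 1, half-way at 0, shut at -1), then the shift along the tool's x, y, z in cm, then the turn, a rotation vector about the tool's x, y, z in degrees. A call has 1 to 5 rows; each row shifts and turns the commanded pose from where the row before left it, along the tool's axes as they then stand; what a row does not reach is not made up. A row lasts 1/12 s, in which the tool goes at most 41.7 mm and 7.16 degrees, less where a joint would pass 70% of its speed; a pose out of reach is approached as far as the arm can. A call with a gripper value outside its range is refused whole. The fingers move at their own pace and stop on an object; the grip force is fixed at half the most. Time passes only in rows, so rows that do not move let the fingers close. It gives the time, the measured TCP pose, the force, the opening and the grip force at its end, in the units of the state.
- read_state(): the state, without advancing time (a new reading comes with each control period).
- cams.get_image(name): name is "scene" or "top" or "wrist"; returns a dict with "color" (480x640x3 uint8, red, green, blue), "fovy" (degrees; the focal length in pixels is half the picture's height over the tangent of half this angle, whatever the lens; pixels are square), "cx", "cy" (the principal point, pixels), "k1" (the pictures are not rectified: a ray, as slopes to the right and down, at radius r is drawn at 1 + k1 r^2 times it, then the intrinsics apply), "rvec" (rotation vector, rad) and "tvec" (3), from world to camera coordinates, as OpenCV has them. Camera axes: x right, y down, z forward; pixel columns grow to the right and rows downward; lengths in mm; the calibration is good to about 2 mm. A picture is of the moment at which its call begins. There is no depth.
- order.finish_job(): hands the job in; it is judged then, once.
The state is a dict: "clock": time; "qpos": joint angles; "qd": joint speeds; "tau": joint torques, N m; "eef_pos": TCP position; "tool_rot": TCP orientation; "force": force on the tool from outside, world axes, zero at the start; "torque": the same for the moment, N m; "width": finger opening in mm; "gripper_force": force on a finger pad.
Only numpy, scipy, OpenCV 4.12 (cv2) and the standard library are available. Lean on these libraries where they do the work, as an engineer would, in place of code of your own. Each camera call takes 0.05 s, during which the arm holds its last target. There are 200 camera calls.

## Task

Start up the fume extraction on the stove repair bench: press the raised end of the paddle rocker fully down to switch the power on, then press the large round button fully down to start the fan, then press the long bar fully down with the fingers for boost and keep it held: the program finishes while still holding the bar down. Do everything by pressing; do not pick up, shove or tip the switch boxes. Leave the small round stop button and the other things on the bench alone.

Things in the scene. Friction and masses are not known exactly. Their poses are not given: they have to be found in the camera images.
- rocker_pod: Loose cast aluminium switch box on rubber feet, 110 (own x) x 70 (own y) x 40 mm tall, about 0.8 kg, standing on the bench; all four boxes are alike and told apart by what is on top. Origin: centre of its underside; z up, x its long axis, turned at most about 25 degrees from straight ahead of the robot. This one carries the paddle rocker.
- rocker (a joint): Angle of the black rocker plate, 90 (box x) x 34 x 10 mm, tipping about the box's y axis, 56 mm above the bench over the box's centre. About 0 (to 0.05) = off, its +x end (away from the robot) up; 0.44 = fully on, that end down; on counts above 0.36. Stays where left; takes about 4 N at 32 mm from the axis. Two steel cheeks, up to 60 mm high, flank its middle 16 mm.
- rocker_end (a point): Point on the top face of the rocker's raised end, 32 mm from its axis, middle of its width, where it is pressed; it moves with the rocker, from about 68 mm to 54 mm above the bench.
- start_pod: Loose cast aluminium switch box on rubber feet, 110 (own x) x 70 (own y) x 40 mm tall, about 0.8 kg, standing on the bench; all four boxes are alike and told apart by what is on top. Origin: centre of its underside; z up, x its long axis, turned at most about 25 degrees from straight ahead of the robot. This one carries the large round button.
- start (a joint): How far the large round button is down, in m. Black, 42 mm diameter; its top stands 54 mm above the bench (14 mm above its box) when up. 0 to 0.001 at the start; 0.008 = fully down at its stop. It stays down when pressed (no spring back); moves at about 4 N. Counts as pressed above 0.006.
- start_top (a point): Centre of the large round button's top face (moves with it).
- bar_pod: Loose cast aluminium switch box on rubber feet, 110 (own x) x 70 (own y) x 40 mm tall, about 0.8 kg, standing on the bench; all four boxes are alike and told apart by what is on top. Origin: centre of its underside; z up, x its long axis, turned at most about 25 degrees from straight ahead of the robot. This one carries the long bar.
- bar (a joint): How far the long bar is down, in m. Black, 90 (box x) x 26 mm; its top stands 54 mm above the bench (14 mm above its box) when up. 0 = up, 0.008 = fully down at its stop. Springs back: 2 N to start moving, 4.5 N fully down. Counts as down above 0.006.
- bar_top (a point): Centre of the long bar's top face (moves with it).
- stop_pod: Loose cast aluminium switch box on rubber feet, 110 (own x) x 70 (own y) x 40 mm tall, about 0.8 kg, standing on the bench; all four boxes are alike and told apart by what is on top. Origin: centre of its underside; z up, x its long axis, turned at most about 25 degrees from straight ahead of the robot. This one carries the small round button, to be left alone.
- stop (a joint): How far the small round stop button is down, in m (0 up, 0.008 down, springs back). Black, 20 mm diameter, top 54 mm above the bench.
- stop_top (a point): Centre of the small round button's top face.
- tin: Yellow-banded steel tin, upright, 66 mm diameter, 75 mm tall; loose, a bystander to be left alone. Origin: centre of its underside.
- jar: Glass jar with steel cap, upright, 60 mm diameter, 80 mm tall; loose, a bystander to be left alone. Origin: centre of its underside.
- burner: Brass burner head, upright, 52 mm diameter, 56 mm tall; loose, a bystander to be left alone. Origin: centre of its underside.
- collar: Flat brass collar ring, 50 mm outer diameter, 18 mm tall; loose, a bystander to be left alone. Origin: centre of its underside.
- wrench: Steel wrench lying flat, about 150 mm long; loose, a bystander to be left alone. Origin near the middle of its length.
- driver: Screwdriver lying flat, about 170 mm long; loose, a bystander to be left alone. Origin near the middle of its length.
- fuel: Red and blue fuel bottle, upright, 66 mm diameter, 150 mm tall; loose, a bystander to be left alone. Origin: centre of its underside.
There are look-alikes about, which are no part of the job. Leave any orange or turquoise look-alike of the bar_pod alone.

How it is judged (in metres and radians):
On the way, in this order (a step that is already met when the one before it is completed fails the run):
1. the rocker is switched on, the round button still up (value of joint rocker above 0.36 rad and value of joint start below 0.004 m), for 0.1 s.
2. the large round button is pressed down, the bar still up (value of joint start above 0.006 m and value of joint bar below 0.004 m and value of joint rocker above 0.36 rad), for 0.1 s.
3. the long bar is held down by the fingers (value of joint bar above 0.006 m and contact force between the fingers and bar_pod above 1 N), for 0.2 s.
At the end, for the whole second after the job is handed in: Rocker on (above 0.36 rad), large round button down (over 6 mm of 8), long bar held down by the fingers (over 6 mm of 8, fingers pressing with more than 1 N), small stop button up (under 2 mm) (all of step 3 and value of joint rocker above 0.36 rad and value of joint start above 0.006 m and value of joint stop below 0.002 m); the arm keeps its last pose, push and grip.
It fails at once if the large round button is pressed before the rocker is on (value of joint start above 0.004 m and value of joint rocker below 0.34 rad).
It fails at once if the long bar is pressed before the large round button is down (value of joint bar above 0.004 m and value of joint start below 0.0055 m).
It fails at once if the small round stop button is pressed (more than 4 mm) (value of joint stop above 0.004 m).
It fails at once if a switch box is lifted, tipped or shoved (over 15 mm up, 0.2 rad, or 40 mm from its start) (height (world z) of any of rocker_pod, start_pod, bar_pod, stop_pod above 0.015 m or angle between any of rocker_pod, start_pod, bar_pod, stop_pod's own z axis and vertical above 0.2 rad or distance of any of rocker_pod, start_pod, bar_pod, stop_pod from where it was at the start of the episode above 0.04 m).
It fails at once if a bystander is moved more than 30 mm, or knocked over (distance of any of tin, jar, burner, collar, wrench, driver, fuel from where it was at the start of the episode above 0.03 m or angle between any of tin, jar, burner, fuel's own z axis and vertical above 0.5 rad).
It also fails if it takes over 43 s, if anything falls off the work surface, if the arm or the gripper's body presses on something with over 40 N, if the wrist force passes 120 N, or if a joint passes its speed limit or range.

## Working session

There is one attempt and no reset: what is moved stays moved. The work goes in short steps, Python scripts to look and compute and a tool call to move; the robot and the scene stay as the last step left them, time stands still between calls to the robot, and variables do not carry over. Pictures are saved under pics/ and viewed, at most 10 in all, crops included, and the job is handed in when it is done.

Besides the shell and the picture viewer there is one more tool, called after "Call:" as name(argument=value, ...) on one line, values as JSON. move_arm: Moves the arm, as the interface text tells. Its arguments: {"type":"object","properties":{"targets":{"type":"string"}},"required":["targets"]}

```bash
mkdir -p pics; cat > h.py <<'E'
import numpy as np, cv2
from cell import read_state, cams, order, ctrl
def cam(n):
    im=cams.get_image(n); f=240/np.tan(np.radians(im["fovy"])/2)
    K=np.array([[f,0,im["cx"]],[0,f,im["cy"]],[0,0,1]]); D=np.array([im["k1"],0,0,0,0.])
    return im["color"],K,D,np.array(im["rvec"],float),np.array(im["tvec"],float)
def save(n,c): cv2.imwrite("pics/"+n,np.ascontiguousarray(c[...,::-1]))
def back(px,z,c):
    _,K,D,r,t=c; R=cv2.Rodrigues(r)[0]
    u=cv2.undistortPoints(np.array(px,float).reshape(-1,1,2),K,D).reshape(-1,2)
    d=np.c_[u,np.ones(len(u))]@R; o=-R.T@t
    return o+d*((z-o[2])/d[:,2])[:,None]
def proj(P,c): return cv2.projectPoints(np.array(P,float).reshape(-1,1,3),c[3],c[4],c[1],c[2])[0].reshape(-1,2)
E
python3 - <<'E'
from h import *
for n in ("top","scene"):
    c=cam(n); save(n+".png",c[0]); print(n,c[1][0,0],c[1][:2,2],c[2][0],-cv2.Rodrigues(c[3])[0].T@c[4])
print(read_state())
E
```

```text
top 554.4375832178503 [325.97993762 244.13379265] 0.04450771573592127 [ 383.58769067  -88.4235146  1393.92423509]
scene 508.0693305424497 [318.37597178 236.95478223] -0.08214083366929205 [1046.42597658 -178.59825378  916.86200133]
{'clock': 0.1, 'qpos': array([ 1.04318821,  0.62926312,  0.03844719,  1.51831432, -0.0270013 ,
        0.99628636, -0.0200149 ]), 'qd': array([-0.00183257, -0.00357058, -0.0011711 , -0.00234294, -0.00237646,
       -0.00026439,  0.00131638]), 'tau': array([ 3.44078915e-03, -5.64534616e+01,  1.23086818e+00, -1.93975335e+01,
        1.13626232e-02,  5.51528836e-03,  4.33069857e-06]), 'eef_pos': array([ 289.38474271, -581.37736861,  230.46012605]), 'tool_rot': array([-3.13983963e+00,  1.96012154e-05,  4.61789507e-01]), 'force': array([ 0.64661444, -0.0608998 ,  0.21733651]), 'torque': array([ 0.01002577, -0.01791595, -0.01749888]), 'gripper_force': 0.0, 'width': 85.28613942425639}
```

View pics/top.png

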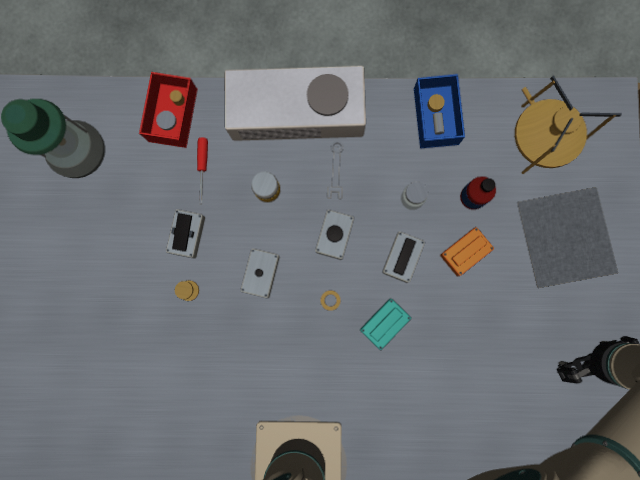

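View pics/scene.png

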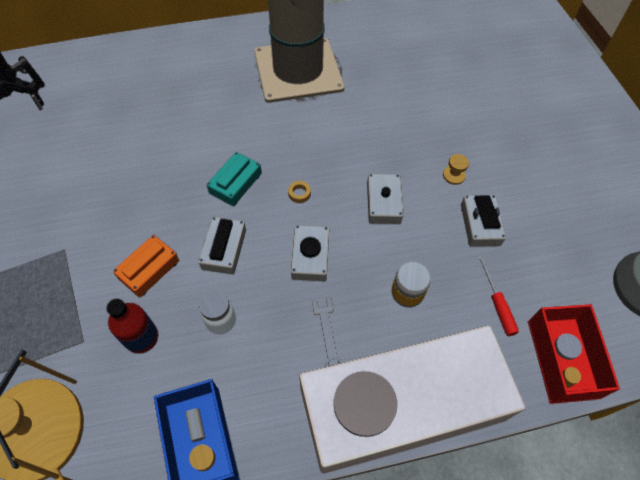

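Both pictures show the same layout. Candidates in the top view:
- Rocker: (184,233).
- Large button: (335,234).
- Bar, grey box: (404,256). Its look-alikes are orange (468,252) and turquoise (386,324).
- Small stop button: (259,273). It could be taken for the start button.

I choose the grey boxes at (184,233), (335,234) and (404,256).

```bash
python3 - <<'E'
from h import *
tiles=[]
for n,L in (("top",[("rocker",184,233,60),("start",335,234,54),("bar",404,256,54)]),("scene",[("rocker",486,215,62),("start",311,248,54),("bar",222,241,54)])):
    c=cam(n); row=[]
    for nm,u,v,z in L:
        g=c[0].max(2)[v-30:v+30,u-30:u+30]
        m=(g<45).astype(np.uint8); k,lab,st,ce=cv2.connectedComponentsWithStats(m)
        i=1+np.argmax(st[1:,4]); ctr=ce[i]+[u-30,v-30]
        r=cv2.minAreaRect(np.argwhere(lab==i)[:,::-1].astype(np.float32)+np.float32([u-30,v-30]))
        print(n,nm,st[i,4],ctr.round(1),back([ctr],z,c).round(1)[0],"rect corners",back(cv2.boxPoints(r),z,c)[:,:2].round(0).tolist())
        row.append(cv2.resize(c[0][v-30:v+30,u-30:u+30],(264,264),interpolation=cv2.INTER_CUBIC))
    tiles.append(np.hstack(row))
save("crop.png",np.vstack(tiles))
E
```

```text
top rocker 507 [181.7 231.7] [557.1 289.5  60. ] rect corners [[517.0, 315.0], [604.0, 303.0], [597.0, 267.0], [511.0, 278.0]]
top start 169 [334.2 232.7] [558.6 -81.3  54. ] rect corners [[575.0, -64.0], [575.0, -100.0], [538.0, -100.0], [538.0, -64.0]]
top bar 348 [404.1 255.9] [ 503.4 -250.8   54. ] rect corners [[467.0, -224.0], [548.0, -255.0], [540.0, -277.0], [459.0, -246.0]]
scene rocker 525 [487.  211.7] [561.7 286.5  62. ] rect corners [[521.0, 272.0], [514.0, 312.0], [600.0, 304.0], [606.0, 266.0]]
scene start 304 [309.9 246.9] [563.1 -83.8  54. ] rect corners [[540.0, -97.0], [547.0, -62.0], [587.0, -71.0], [579.0, -105.0]]
scene bar 518 [220.8 239.4] [ 510.  -252.5   54. ] rect corners [[546.0, -280.0], [458.0, -247.0], [472.0, -224.0], [558.0, -258.0]]
```

View pics/crop.png

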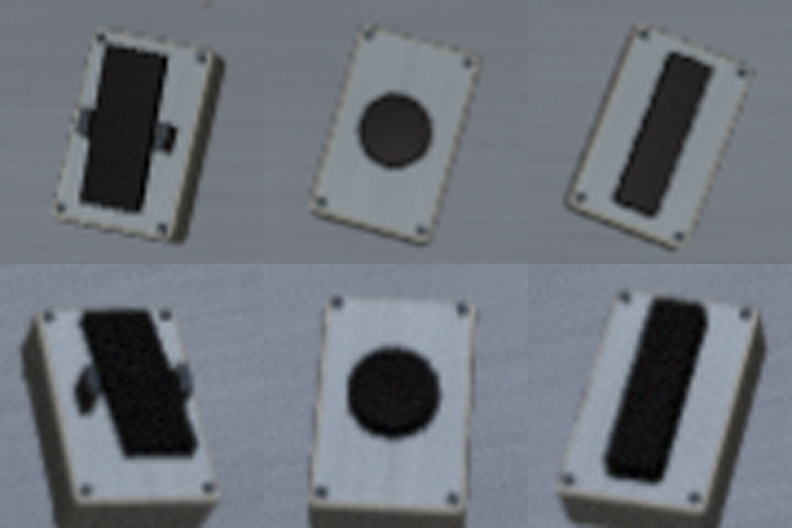

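The crop confirms the three grey boxes: rocker with cheeks, large round button and long bar. The dark blob gives the bar axis, and the screws give the rocker box. Next I work out the rocker geometry while the tool turns.

```bash
python3 - <<'E'
from h import *
c=cam("top")
for n,u,v,T in (("rocker",154,203,[(101,38),(201,58),(161,230),(60,208)]),("start",305,204,[(105,35),(206,63),(157,231),(57,202)]),("bar",374,226,[(116,35),(214,73),(151,236),(53,198)])):
    P=back(np.array(T)/4.4+[u-.4,v-.4],40,c)[:,:2]
    d=(P[0]+P[1]-P[2]-P[3])/2; y=np.arctan2(d[1],d[0]); print(n,P.mean(0).round(1),np.degrees(y).round(1),np.linalg.norm(d).round(1),"end",(P.mean(0)+31*np.array([np.cos(y),np.sin(y)])).round(1))
E
```

```text
rocker [556.8 291. ] -11.1 98.7 end [587.2 285. ]
start [557.9 -81.8] -15.5 98.2 end [587.8 -90.1]
bar [ 503.6 -252.1] -21.1 97.7 end [ 532.5 -263.3]
```

Call:
move_arm(targets="-1 0 0 0 0 0 7; -1 0 0 0 0 0 7; -1 0 0 0 0 0 7; -1 0 0 0 0 0 7; -1 0 0 0 0 0 7")

```text
clock: 0.67
eef_pos: [289.6, -581.8, 231.2]
tool_rot: [-3.141, -0.0, -0.155]
force: [-0.5, 0.1, -0.4]
width: 25.3
gripper_force: 0.0
```

Call:
move_arm(targets="-1 0 0 0 0 0 2.5; -1 0.55 -3.95 0 0 0 0; -1 0.55 -3.95 0 0 0 0; -1 0.55 -3.95 0 0 0 0; -1 0.55 -3.95 0 0 0 0")

```text
clock: 1.08
eef_pos: [341.7, -429.3, 231.1]
tool_rot: [-3.141, 0.0, -0.193]
force: [0.5, -0.8, 0.4]
width: -0.1
gripper_force: 0.0
```

Call:
move_arm(targets="-1 0.55 -3.95 0 0 0 0; -1 0.55 -3.95 0 0 0 0; -1 0.55 -3.95 0 0 0 0; -1 0.55 -3.95 0 0 0 0; -1 0.55 -3.95 0 0 0 0")

```text
clock: 1.5
eef_pos: [406.6, -240.6, 231.5]
tool_rot: [-3.142, -0.0, -0.193]
force: [0.5, -0.3, -0.2]
width: 0.2
gripper_force: 0.0
```

Call:
move_arm(targets="-1 0.55 -3.95 0 0 0 0; -1 0.55 -3.95 0 0 0 0; -1 0.55 -3.95 0 0 0 0; -1 0.55 -3.95 0 0 0 0; -1 0.55 -3.95 0 0 0 0")

```text
clock: 1.92
eef_pos: [471.5, -51.9, 231.5]
tool_rot: [-3.141, -0.001, -0.193]
force: [1.2, -1.0, -0.0]
width: -0.1
gripper_force: 0.0
```

Call:
move_arm(targets="-1 0.55 -3.95 0 0 0 0; -1 0.55 -3.95 0 0 0 0; -1 0.55 -3.95 0 0 0 0; -1 0.55 -3.95 0 0 0 0; -1 0 0 0 0 0 0")

```text
clock: 2.33
eef_pos: [525.0, 107.4, 231.2]
tool_rot: [-3.135, -0.002, -0.181]
force: [0.3, -0.4, 0.0]
width: 0.3
gripper_force: 0.0
```

Call:
move_arm(targets="-1 0.54 -3.7 1.6 0 0 0; -1 0.54 -3.7 1.6 0 0 0; -1 0.54 -3.7 1.6 0 0 0; -1 0.54 -3.7 1.6 0 0 0; -1 0.54 -3.7 1.6 0 0 0")

```text
clock: 2.75
eef_pos: [585.3, 274.9, 150.5]
tool_rot: [-3.142, 0.0, -0.193]
force: [0.0, -0.0, 0.3]
width: 0.3
gripper_force: 0.0
```

Call:
move_arm(targets="-1 0 0 1.5 0 0 0; -1 0 0 1.5 0 0 0; -1 0 0 1 0 0 0; -1 0 0 0 0 0 0")

```text
clock: 3.08
eef_pos: [583.3, 272.2, 108.8]
tool_rot: [3.138, 0.004, -0.193]
force: [-0.4, -0.9, 0.1]
width: -0.2
gripper_force: 0.0
```

Call:
move_arm(targets="-1 0.1 -1.2 0 0 0 0; -1 0 0 1 0 0 0; -1 0 0 0.8 0 0 0; -1 0 0 0 0 0 0; -1 0 0 0 0 0 0")

```text
clock: 3.5
eef_pos: [587.8, 284.5, 92.9]
tool_rot: [3.141, 0.001, -0.193]
force: [-0.0, -0.1, 0.4]
width: 0.1
gripper_force: 0.0
```

```bash
python3 - <<'E'
from h import *
a=cam("scene");b=cam("wrist");t=cam("top")
s=read_state();print(s["eef_pos"],s["force"],s["tool_rot"])
print("rocker end px",proj([587,285,68],b),"tcp px",proj(s["eef_pos"],b),proj(s["eef_pos"],a))
r=lambda c,u,v:cv2.resize(c[0][v-50:v+50,u-50:u+50],(400,400),interpolation=cv2.INTER_CUBIC)
save("w1.png",np.hstack([r(a,486,215),cv2.resize(b[0],(400,300)) if 0 else cv2.copyMakeBorder(cv2.resize(b[0],(400,300)),0,100,0,0,0)]))
E
```

```text
[588.51713495 284.72240832  93.74985178] [-0.60338116 -0.03434206  0.73536465] [-3.14133955e+00 -6.07355073e-04 -1.93088072e-01]
rocker end px [[321.12251233 286.87413346]] tcp px [[320.83709235 307.73258833]] [[495.94202371 214.01699741]]
```

View pics/w1.png

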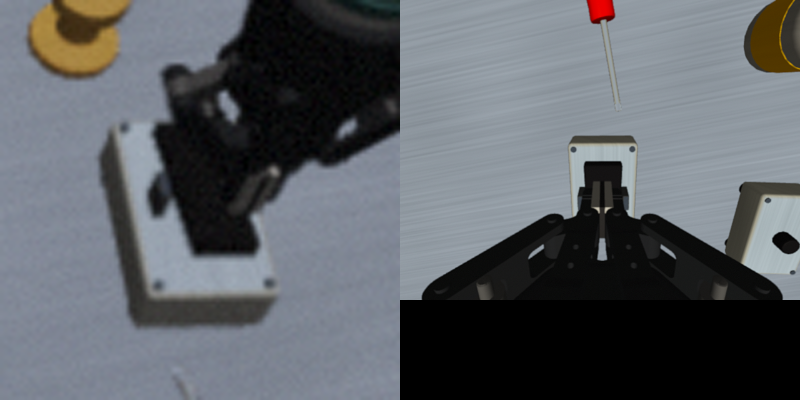

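The fingers are centred over the raised end of the rocker: wrist tile columns are about 602 for the fingers and 603 for the plate. Pressing down now.

Call:
move_arm(targets="-1 0 0 1 0 0 0; -1 0 0 1 0 0 0; -1 0 0 0.7 0 0 0; -1 0 0 0.5 0 0 0; -1 0 0 0 0 0 0")

```text
clock: 4.07
eef_pos: [588.5, 284.5, 60.2]
tool_rot: [3.141, -0.0, -0.193]
force: [0.3, 0.4, -0.3]
width: -0.5
gripper_force: 0.0
```

Call:
move_arm(targets="-1 0 0 0.3 0 0 0; -1 0 0 0.3 0 0 0; -1 0 0 0 0 0 0")

```text
clock: 4.32
eef_pos: [588.6, 284.7, 55.7]
tool_rot: [3.142, -0.001, -0.193]
force: [0.6, -0.9, 3.6]
width: -0.1
gripper_force: 1.7
```

Call:
move_arm(targets="-1 0 0 0.2 0 0 0; -1 0 0 0.2 0 0 0; -1 0 0 0 0 0 0")

```text
clock: 4.57
eef_pos: [588.7, 284.7, 54.8]
tool_rot: [-3.141, -0.001, -0.193]
force: [-4.8, -3.1, 23.5]
width: 0.1
gripper_force: 10.7
```

Call:
move_arm(targets="-1 0 0 -2 0 0 0; -1 0 0 -4 0 0 0; -1 0 0 -1 0 0 0; -1 0.4 3.66 0 0 0 0; -1 0.4 3.66 0 0 0 0")

```text
clock: 4.98
eef_pos: [581.7, 214.6, 122.3]
tool_rot: [-3.138, -0.001, -0.187]
force: [1.0, -1.2, -0.4]
width: -0.2
gripper_force: 0.0
```

Call:
move_arm(targets="-1 0.4 3.66 0 0 0 0; -1 0.4 3.66 0 0 0 0; -1 0.4 3.66 0 0 0 0; -1 0.4 3.66 0 0 0 0; -1 0.4 3.66 0 0 0 0")

```text
clock: 5.4
eef_pos: [565.7, 26.9, 121.1]
tool_rot: [-3.141, 0.001, -0.192]
force: [0.8, -0.1, -0.5]
width: 0.0
gripper_force: 0.0
```

Call:
move_arm(targets="-1 0.4 3.66 0 0 0 0; -1 0.4 3.66 0 0 0 0; -1 0.4 3.66 0 0 0 0; -1 0 0 0 0 0 4.5; -1 0 0 0 0 0 0")

```text
clock: 5.82
eef_pos: [556.4, -85.6, 121.2]
tool_rot: [3.14, 0.001, -0.28]
force: [-0.0, 1.2, 0.4]
width: 0.1
gripper_force: 0.0
```

```bash
python3 - <<'E'
from h import *
a=cam("scene");t=cam("top")
s=read_state();print(s["eef_pos"],s["force"],s["tool_rot"])
r=lambda c,u,v:cv2.resize(c[0][v-30:v+30,u-30:u+30],(264,264),interpolation=cv2.INTER_CUBIC)
save("w2.png",np.hstack([r(t,184,233),r(a,486,215),r(a,311,248)]))
E
```

```text
[557.09875391 -81.01947501 121.0967612 ] [ 0.51117679  0.9262781  -0.85390367] [-3.14072645e+00  9.21812338e-04 -2.69157619e-01]
```

View pics/w2.png

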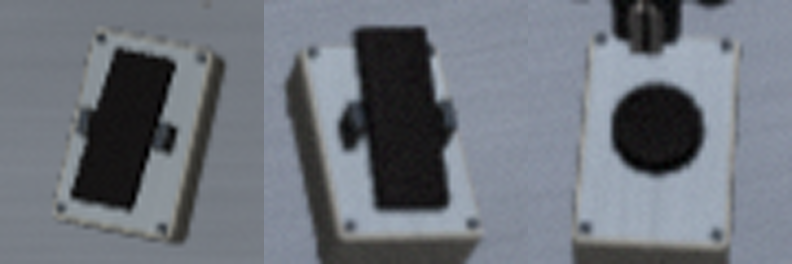

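The rocker's far end is now down and its box has not moved. The tool is above the round button, so I press it next.

Call:
move_arm(targets="-1 0 0 2.5 0 0 0; -1 0 0 2.5 0 0 0; -1 0 0 1 0 0 0; -1 0 0 0.7 0 0 0; -1 0 0 0.4 0 0 0")

```text
clock: 6.33
eef_pos: [556.6, -80.0, 49.7]
tool_rot: [-3.141, 0.003, -0.269]
force: [-2.6, 1.2, 4.6]
width: 0.0
gripper_force: 2.0
```

Call:
move_arm(targets="-1 0 0 0.4 0 0 0; -1 0 0 0.2 0 0 0; -1 0 0 0 0 0 0")

```text
clock: 6.58
eef_pos: [557.4, -80.7, 46.0]
tool_rot: [-3.14, 0.0, -0.27]
force: [-4.3, 3.4, 10.3]
width: 0.5
gripper_force: 5.5
```

Call:
move_arm(targets="-1 0 0 0.2 0 0 0; -1 0 0 0.1 0 0 0; -1 0 0 0 0 0 0")

```text
clock: 6.83
eef_pos: [557.4, -80.6, 45.8]
tool_rot: [-3.14, -0.001, -0.27]
force: [-9.1, 4.2, 34.4]
width: -0.1
gripper_force: 17.3
```

Call:
move_arm(targets="-1 0 0 -2 0 0 0; -1 0 0 -4 0 0 0; -1 0 0 -1.3 0 0 0; -1 -0.13 3.58 0 0 0 0; -1 -0.13 3.58 0 0 0 0")

```text
clock: 7.25
eef_pos: [538.6, -148.8, 116.8]
tool_rot: [-3.14, -0.007, -0.265]
force: [-0.2, 0.1, -0.6]
width: 0.0
gripper_force: 0.0
```

Call:
move_arm(targets="-1 -0.13 3.58 0 0 0 0; -1 -0.13 3.58 0 0 0 0; -1 -0.13 3.58 0 0 0 0; -1 0 0 0 0 0 5.6; -1 0 0 0 0 0 0")

```text
clock: 7.67
eef_pos: [502.4, -257.0, 115.3]
tool_rot: [3.139, -0.003, -0.378]
force: [-0.0, 0.7, -0.2]
width: 0.1
gripper_force: 0.0
```

```bash
python3 - <<'E'
from h import *
a=cam("scene");w=cam("wrist");t=cam("top")
s=read_state();print(s["eef_pos"],s["force"],s["tool_rot"])
r=lambda c,u,v:cv2.resize(c[0][v-30:v+30,u-30:u+30],(264,264),interpolation=cv2.INTER_CUBIC)
save("w3.png",np.hstack([r(t,335,234),r(a,311,248),cv2.resize(w[0],(352,264))[:,50:314]]))
E
```

```text
[ 504.15322172 -251.57613845  114.79163177] [ 0.24266951 -0.47526994 -0.73944779] [-3.14084437e+00 -1.31060655e-03 -3.65134484e-01]
```

View pics/w3.png

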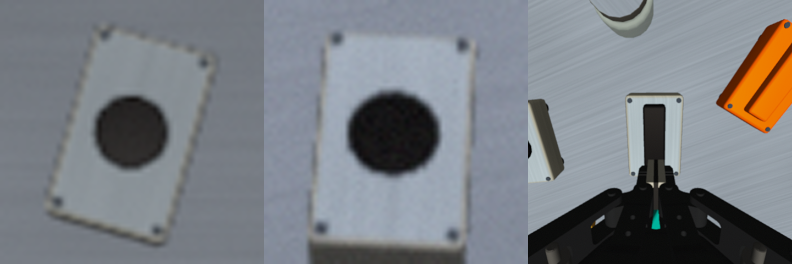

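The start button is down with its side no longer visible, and the fingers are centred on the grey box's bar. Pressing the bar.

Call:
move_arm(targets="-1 0 0 2.5 0 0 0; -1 0 0 2 0 0 0; -1 0 0 1 0 0 0; -1 0 0 0.7 0 0 0; -1 0 0 0.4 0 0 0")

```text
clock: 8.23
eef_pos: [503.3, -250.9, 47.8]
tool_rot: [-3.14, 0.002, -0.366]
force: [-1.5, 2.3, 3.8]
width: -0.0
gripper_force: 1.9
```

Call:
move_arm(targets="-1 0 0 0.3 0 0 0; -1 0 0 0.1 0 0 0; -1 0 0 0 0 0 0; -1 0 0 0 0 0 0")

```text
clock: 8.57
eef_pos: [503.4, -251.2, 46.0]
tool_rot: [-3.14, 0.0, -0.368]
force: [-2.9, 5.2, 10.3]
width: 0.2
gripper_force: 5.5
```

Call:
move_arm(targets="-1 0 0 0.1 0 0 0; -1 0 0 0 0 0 0; -1 0 0 0 0 0 0; -1 0 0 0 0 0 0; -1 0 0 0 0 0 0")

```text
clock: 8.98
eef_pos: [503.4, -251.2, 45.9]
tool_rot: [-3.14, -0.0, -0.368]
force: [-4.1, 5.4, 18.6]
width: 0.1
gripper_force: 9.3
```

```bash
python3 -c "
from h import *
s=read_state();print(s['eef_pos'],s['force'])
if s['force'][2]>8 and s['eef_pos'][2]<47: print(order.finish_job())"
```

```text
[ 503.42392159 -251.23092292   45.88054009] [-4.10149353  5.35686679 18.64380974]
the job is handed in; nothing more can be done
None
```

I pressed the rocker on, then the start button fully down, and handed the job in at about 9 s with the fingers still holding the bar at its stop with about 19 N; the hand-in returned no verdict.

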